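# Roll the shaft blank into the V-block and up to its stop

### The arm

A 6-joint arm with a two-finger parallel gripper is mounted at the origin on the work surface. World frame = base frame: x ahead of the robot, y to its left, z up, the work surface at z = 0. Lengths are in mm, angles in rad, forces in N, time in s.
With the tool pointing down it reaches from about 400 to 925 mm from the base axis. Payload 12.5 kg.
Tool frame: the origin (TCP) lies midway between the tips of the shut fingers; the grasp point (between the pads) lies 19 mm behind it; z points along the fingers, y is the line along which they close (so a half turn about z gives the same grasp; the last joint's range is limited). The gripper opens to 95 mm and grips with 3 to 60 N. Pads are 20 mm wide; open, the fingers measure 119 mm over their backs; the gripper's body (75 mm by 180 mm) begins 59 mm behind the grasp point.
Start: joints at [-1.378, 0.491, 1.559, -0, 1.092, -0.106], TCP at [184.006, -597.318, 214.661] pointing down, gripper open.
Joint ranges: [-3.1, 3.1], [-0.84, 2.19], [0.05, 2.79], [-1.13, 4.28], [0.06, 2.93], [-2.69, 2.69]. Speed limits (rad/s): [2.22, 2.22, 2.79, 3.14, 3.14, 3.14].

### API

Orientations are given as [roll, pitch, yaw] about the fixed x, y, z axes, in that order (R = Rz(yaw) Ry(pitch) Rx(roll)).
In Python, from cell import state, read_camera, job_done gives the robot as it stands.
- The arm moves only by the tool carry_out, never from a script. Its argument "moves" is a list of rows, each an object with "slide": the shift along the tool's x, y, z as a fraction of full scale, a list of three; "spin": the turn about the tool's z as a fraction of full scale. A call has 1 to 12 rows; each row shifts and turns the commanded pose from where the row before left it, along the tool's axes as they then stand; what a row does not reach is not made up. Full scale, the value 1, is 0.4 m for a shift and 30 degrees for a turn. A row lasts 1/12 s, in which the tool goes at most 41.7 mm and 7.16 degrees, less where a joint would pass 70% of its speed; a pose out of reach is approached as far as the arm can. A call with a number of a shift or a turn outside -1 to 1 is refused whole. A call with a gripper value outside its range is refused whole. "hand" is the closure, from 0 (fully open) to 1 (shut), set as the call begins (left out, the last holds). The fingers move at their own pace and stop on an object; the grip force is fixed at half the most. Time passes only in rows, so rows that do not move let the fingers close. It gives the time, the measured TCP pose, the force, the opening and the grip force at its end, in the units of the state.
- state(): the state, without advancing time (a new reading comes with each control period).
- read_camera(name): name is "side" or "top" or "wrist"; returns a dict with "color" (480x640x3 uint8, red, green, blue), "K" (3x3 intrinsics, pixels), "k1" (the pictures are not rectified: a ray, as slopes to the right and down, at radius r is drawn at 1 + k1 r^2 times it, then the intrinsics apply), "R" (3x3) and "t" (3): a world point X has camera coordinates R X + t. Camera axes: x right, y down, z forward; pixel columns grow to the right and rows downward; lengths in mm; the calibration is good to about 2 mm. A picture is of the moment at which its call begins. There is no depth.
- job_done(): hands the job in; it is judged then, once.
The state is a dict: "t": time; "joints": joint angles; "qvel": joint speeds; "tau": joint torques, N m; "eef_pos": TCP position; "tcp_rot": TCP orientation; "ft_force": force on the tool from outside, world axes, zero at the start; "moment": the same for the moment, N m; "opening": opening from 0.0 (shut) to 1.0 (fully open); "grip_force": force on a finger pad.
Only numpy, scipy, OpenCV 4.12 (cv2) and the standard library are available. Lean on these libraries where they do the work, as an engineer would, in place of code of your own. Each camera call takes 0.05 s, during which the arm holds its last target. There are 200 camera calls.

### The job

Without gripping or lifting it, roll the stepped aluminium shaft blank across the deck by pushing its side until it drops into the V-block in the middle of the board. Then push its end so that it slides along the V until its journal butts against the end stop, and leave it lying there; do not disturb the pipe stub or the other things on the board and bench.

Things in the scene. Friction and masses are not known exactly. Their poses are not given: they have to be found in the camera images.
- station: Roll-in V-block station fixed to the bench: wooden board 300 mm (x) by 420 mm (y), a steel V-block let in along its middle between two flat plywood decks. Origin: centre of the underside, on the bench; z up. Deck tops are 36 mm above the bench, from |y| = 20.5 to 200 mm; along the outer edges (|y| 200 to 210 mm) runs a strip 8 mm high
- v_seat (a point): point on the axis of a 40 mm bar seated in the V, at x 0, y 0, z 43.3 mm of the station, with the station's axes. The 90 degree V runs along x (x -80 to 80 mm), is 40 mm wide at its lips, which lie 1 mm below the decks, and its bottom is 15 mm above the bench. A 40 mm bar rolled in from the deck drops 12.7 mm (axis from 56 to 43.3 mm above the bench) when its axis passes |y| = 20 mm
- stop_face (a point): middle of the flat face of the end stop's screw head (16 mm diameter), facing the station's -x, at x 110, y 0, z 43.3 mm of the station, on the axis of a seated bar; axes as the station. The stop is a dark steel angle on the board's +x end, 60 mm wide (foot 92 mm), x 110 to 150 mm, reaching 78 mm above the bench
- blank: shaft blank: loose solid aluminium bar lying on one deck, 160 mm long: 135 mm of 40 mm diameter, then on its +x end a turned-down journal 25 mm long, 24 mm diameter. About 0.5 kg. Origin on its axis, halfway along the 160 mm; x along the axis to the journal, roughly the station's +x (up to 0.15 rad askew); y, z turn as it rolls. Rolls easily; slides in the V at 2 to 6 N
- blank_tip (a point): centre of the flat end face of the shaft blank's journal, 80 mm from its origin along its x
- stub: the pipe stub, a loose piece of grey steel pipe of 34 mm diameter and 110 mm length lying on the other deck, to be left alone. Origin on its axis at mid-length, x along the axis
- jar: amber jar of marking ink, 42 mm diameter, 50 mm high, standing on a deck near a far corner; origin: centre of its underside
- block: steel gauge block 50 x 25 x 25 mm lying on a deck near a far corner; origin: centre of its underside
- hammer: hammer 280 mm long lying on the bench beside the station; origin under its middle
- file: flat file with wooden handle, about 310 mm long and 26 mm high, lying on the bench beside the station; origin on the bench under its middle
- square: small engineer's square, stock 75 mm and blade 110 mm long, 16 mm high, lying flat on the bench beside the station; origin: centre of the stock's underside
- punch: centre punch, 12 mm thick, 100 mm long, lying on the bench beside the station; origin on the bench under its middle
- offcut: wood offcut 90 x 50 x 20 mm on the bench beside the station; origin: centre of its underside
Things that resemble listed ones, but are neither listed nor needed, are in the scene too. Leave any orange or turquoise look-alike of the blank alone.

How it is judged (in metres and radians):
On the way, in this order (a step that is already met when the one before it is completed fails the run):
1. the blank has rolled (turned about its axis by more than 0.9 rad) while still on the deck (angle between blank's own z axis and vertical above 0.9 rad and z of blank in the frame of station above 0.052 m).
2. the blank lies down in the V-block, its journal still clear of the end stop by more than 3 mm (y of blank in the frame of v_seat between -0.004 and 0.004 m and z of blank in the frame of v_seat between -0.003 and 0.003 m and angle between the x axis of blank and the x axis of station, either way round below 0.05 rad and x of blank_tip in the frame of stop_face below -0.003 m), for 0.1 s.
At the end, for the whole second after the job is handed in: the blank lies at rest down in the V-block, its journal's end face within 3 mm of the stop screw's face and within 3 mm of the V's axis sideways and in height, parallel to the groove within 0.04 rad (x of blank_tip in the frame of stop_face between -0.003 and 0.003 m and y of blank_tip in the frame of stop_face between -0.003 and 0.003 m and z of blank_tip in the frame of stop_face between -0.003 and 0.003 m and angle between the x axis of blank and the x axis of station, either way round below 0.04 rad and linear speed of blank below 0.02 m/s and angular speed of blank below 0.2 rad/s); the robot touches nothing.
It fails at once if the blank is lifted (its middle more than 7 mm above its height on the deck) (z of blank in the frame of station above 0.063 m).
It fails at once if the blank is gripped between the fingers (the grasp point lies inside the bar while the fingers press on it with over 4 N) (y of the grasp point in the frame of blank between -0.014 and 0.014 m and z of the grasp point in the frame of blank between -0.014 and 0.014 m and x of the grasp point in the frame of blank between -0.078 and 0.078 m and contact force between the fingers and blank above 4 N).
It fails at once if the blank is tipped up on end (angle between blank's own x axis and vertical below 1.2 rad).
It fails at once if the pipe stub is moved by more than 20 mm (distance of stub from where it was at the start of the episode above 0.02 m).
It fails at once if another bystander is moved by more than 25 mm (distance of any of jar, block, hammer, file, square, punch, offcut from where it was at the start of the episode above 0.025 m).
It also fails if it takes over 51 s, if anything falls off the work surface, if the arm or the gripper's body presses on something with over 40 N, if the wrist force passes 120 N, or if a joint passes its speed limit or range.

## Working session

There is one attempt and no reset: what is moved stays moved. The work goes in short steps, Python scripts to look and compute and a tool call to move; the robot and the scene stay as the last step left them, time stands still between calls to the robot, and variables do not carry over. Pictures are saved under pics/ and viewed, at most 10 in all, crops included, and the job is handed in when it is done.

Besides the shell and the picture viewer there is one more tool, called after ">>>" in YAML: its name, and indented under it one key for each argument. carry_out: Moves the arm, as the interface text tells. Shift numbers are shares of 0.4 m and turn numbers shares of 30 degrees, none past 1 either way. Its arguments: {"type":"object","properties":{"moves":{"type":"array"},"hand":{"type":"number"}},"required":["moves"]}

```bash
mkdir -p pics; ls; cat > h.py <<'E'
import numpy as np,cv2
from cell import state,read_camera,job_done
def ray(c,u,v):
    p=cv2.undistortPoints(np.array([[[u,v]]],float),np.array(c["K"],float),np.array([c["k1"],0,0,0],float))[0,0]
    R=np.array(c["R"]);o=-R.T@np.array(c["t"]);return o,R.T@np.array([p[0],p[1],1])
def onz(c,u,v,z):
    o,d=ray(c,u,v);return o+d*(z-o[2])/d[2]
def proj(c,X):
    R=np.array(c["R"]);q=R@np.array(X,float)+np.array(c["t"]);s=q[:2]/q[2]
    s=s*(1+c["k1"]*(s@s));return (np.array(c["K"])@[s[0],s[1],1])[:2]
def snap(n,f):
    c=read_camera(n);cv2.imwrite("pics/"+f,c["color"][:,:,::-1]);np.save("pics/"+f+".npy",c,allow_pickle=True);return c
def load(f): return np.load("pics/"+f+".npy",allow_pickle=True).item()
E
python3 - <<'E'
from h import *
for n in("top","side"):
    c=snap(n,n+"0.png");print(n,c["K"],c["k1"],-np.array(c["R"]).T@c["t"])
print(state())
E
```

```text
pics
top [[451.86220234   0.         319.05653581]
 [  0.         451.86220234 239.12674581]
 [  0.           0.           1.        ]] 0.004725367664941808 [ 457.0882924    16.01663835 1112.4440226 ]
side [[471.95648723   0.         318.23928004]
 [  0.         471.95648723 242.40356799]
 [  0.           0.           1.        ]] -0.03865371135215846 [ 93.09319876 892.30921079 926.40089492]
{'t': 0.1, 'joints': array([-1.37764105e+00,  4.91473217e-01,  1.55943509e+00, -3.50492352e-05,
        1.09171681e+00, -1.05612586e-01]), 'qvel': array([-0.00042246, -0.00056651, -0.00157377,  0.00037907,  0.00144778,
        0.00128309]), 'tau': array([ 3.28300506e-03, -6.13623548e+01, -2.58605719e+01,  6.93896413e-02,
        4.69917257e-02, -4.21077232e-05]), 'eef_pos': array([ 183.92330358, -597.0699152 ,  214.12033987]), 'tcp_rot': array([-3.14056266e+00, -7.79251546e-05,  2.98783998e-01]), 'ft_force': array([0.14899079, 0.44241307, 0.10013159]), 'moment': array([ 0.04026486,  0.05501534, -0.02086471]), 'grip_force': 0.0, 'opening': 1.000819578502796}
```

View pics/top0.png

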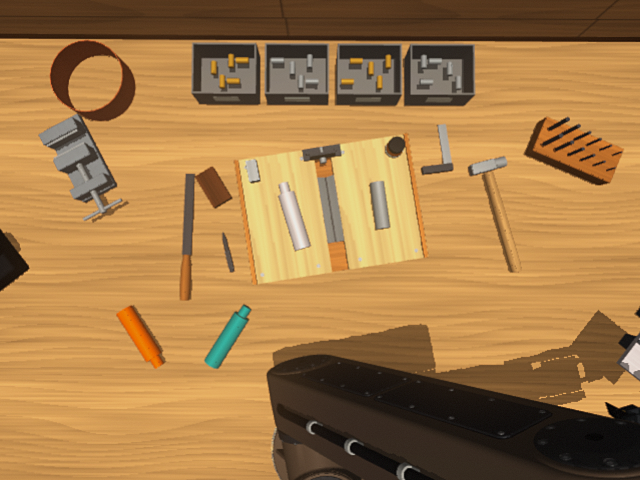

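View pics/side0.png

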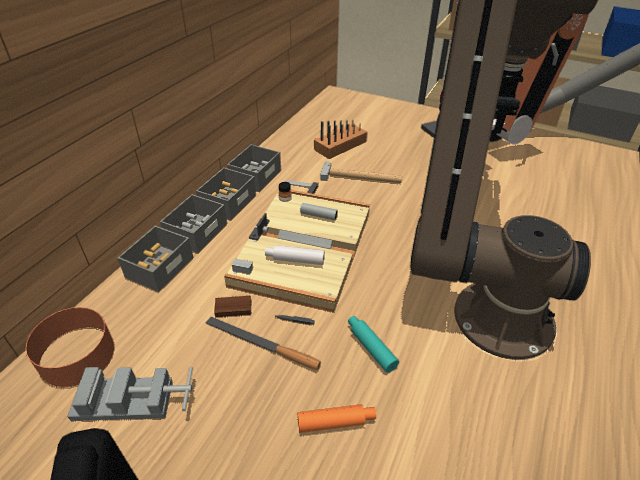

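The top view shows the station centred near (331,208), with the stop at (322,153). Four things could be taken for the blank:
- silver stepped bar at (294,216), journal end at (284,187)
- grey pipe stub at (380,205), no step
- turquoise look-alike at (228,337)
- orange look-alike at (140,337)

I choose the silver stepped bar and will check it in a close crop.

```bash
python3 - <<'E'
from h import *
c=load("top0.png");im=c["color"]
cr=im[125:295,225:440];cv2.imwrite("pics/crop0.png",cv2.resize(cr,None,fx=3.5,fy=3.5,interpolation=cv2.INTER_CUBIC)[:,:,::-1])
hsv=cv2.cvtColor(im,cv2.COLOR_RGB2HSV)
m=((hsv[...,1]<70)&(hsv[...,2]>60)).astype(np.uint8)
n,l,s,ce=cv2.connectedComponentsWithStats(m[125:295,225:440])
for i in range(1,n):
    if s[i,4]>80:
        cn=cv2.findContours((l==i).astype(np.uint8),0,2)[0][0]+[225,125]
        print(s[i],ce[i]+[225,125],cv2.boxPoints(cv2.minAreaRect(cn)).round(1).tolist())
E
```

```text
[ 75  20  44  16 318] [321.22327044 151.33962264] [[298.6000061035156, 150.60000610351562], [341.70001220703125, 143.1999969482422], [343.3999938964844, 153.39999389648438], [300.29998779296875, 160.8000030517578]]
[ 19  34  16  23 240] [251.9875     170.18333333] [[242.8000030517578, 161.1999969482422], [255.3000030517578, 158.6999969482422], [259.5, 179.6999969482422], [247.0, 182.1999969482422]]
[198  40  17   8 105] [431.26666667 168.81904762] [[422.6000061035156, 166.6999969482422], [439.0, 164.89999389648438], [439.70001220703125, 171.0], [423.29998779296875, 172.89999389648438]]
[  93   51   26   67 1046] [330.41586998 209.07170172] [[317.0, 178.1999969482422], [332.8999938964844, 175.5], [343.6000061035156, 239.89999389648438], [327.79998779296875, 242.5]]
[  54   57   31   68 1020] [292.94509804 216.9372549 ] [[274.6000061035156, 184.3000030517578], [289.79998779296875, 179.60000610351562], [310.1000061035156, 245.5], [294.79998779296875, 250.1999969482422]]
[146  56  19  48 619] [379.5088853  204.58319871] [[369.70001220703125, 182.0], [382.70001220703125, 180.1999969482422], [389.29998779296875, 226.8000030517578], [376.20001220703125, 228.6999969482422]]
[  0 114   8  32  98] [228.19387755 256.58163265] [[221.89999389648438, 239.8000030517578], [225.5, 238.89999389648438], [233.1999969482422, 269.70001220703125], [229.60000610351562, 270.6000061035156]]
```

View pics/crop0.png

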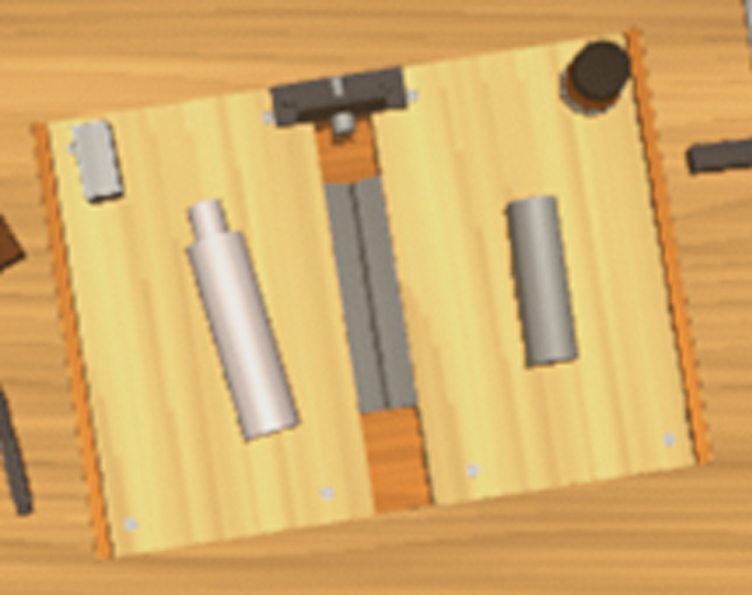

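The crop confirms it: a silver stepped bar on the left (+y) deck, with its journal toward the stop. The plain pipe is on the right deck.

```bash
python3 - <<'E'
from h import *
c=load("top0.png")
V=np.array([[317.0,178.2],[332.9,175.5],[343.6,239.9],[327.8,242.5]])+0.0
W=np.array([onz(c,u,v,35) for u,v in V])[:,:2]
ax=(W[0]+W[1]-W[2]-W[3]);print("Vlen",np.linalg.norm(ax)/2,"wid",np.linalg.norm(W[0]-W[1]))
yaw=np.arctan2(ax[1],ax[0]);C=W.mean(0);print("station",C,yaw)
# side strip outer edges at crop coords -> check centre
for nm,p,z in(("TL",(35,124),44),("TR",(637,30),44),("BR",(710,463),44),("BL",(103,558),44)):
    q=onz(c,225+p[0]/3.5,125+p[1]/3.5,z)[:2]-C
    e=np.array([np.cos(yaw),np.sin(yaw)]);f=np.array([-e[1],e[0]]);print(nm,q@e,q@f)
sc=lambda P:np.array([(P-C)@e,(P-C)@f])
# bar
B=np.array([[189,250],[243,232],[298,425],[247,440]])/3.5+[225,125]
bw=np.array([onz(c,u,v,56)[:2] for u,v in B]);print("bar corners st",[sc(b).round(1) for b in bw],"w",np.linalg.norm(bw[0]-bw[1]))
J=onz(c,225+205/3.5,125+201/3.5,56)[:2];print("tip",sc(J))
a=(bw[0]+bw[1]-bw[2]-bw[3]);print("bar yaw rel",np.arctan2(a[1],a[0])-yaw, "mid st",sc((bw[2]+bw[3])/2+ a/np.linalg.norm(a)*80))
S=np.array([[369.7,182],[382.7,180.2],[389.3,226.8],[376.2,228.7]]);print("stub st",[sc(onz(c,*p,53)[:2]).round(1) for p in S])
print("stopface",sc(onz(c,225+343/3.5,125+136/3.5,44)[:2]))
print("block",[sc(onz(c,*p,61)[:2]).round(1) for p in ((242.8,161.2),(255.3,158.7),(259.5,179.7),(247,182.2))])
E
```

```text
Vlen 156.67156317755166 wid 38.722972513328386
station [575.16013139 -10.43515798] 0.17052809233646293
TL 150.5605613418943 205.45509389202715
TR 147.41557613929214 -210.0639753138582
BR -151.63844806285317 -208.1103593913586
BL -147.90194861105743 206.1115153450733
bar corners st [array([ 46.6, 115. ]), array([52.6, 77.3]), array([-81.3,  61.9]), array([-85.6,  97.1])] w 38.199398095520074
tip [77.47299335 99.09377047]
bar yaw rel 0.12433831533953843 mid st [-4.0873739  89.41625422]
stub st [array([  45.9, -101.4]), array([  45.1, -132.4]), array([ -66.1, -129. ]), array([-65.4, -97.9])]
stopface [108.25163319  -0.13007294]
block [array([141.6, 185.2]), array([142.7, 155.3]), array([ 92.1, 153.4]), array([ 91.1, 183.2])]
```

>>> carry_out:
  moves:
    - {"slide": [0,0,0],"spin": -0.23}
    - {"slide": [0,0,0],"spin": -0.23}
    - {"slide": [0,0,0],"spin": -0.23}
    - {"slide": [0,0,0],"spin": -0.23}
    - {"slide": [0,0,0],"spin": -0.23}
    - {"slide": [0,0,0],"spin": -0.23}
    - {"slide": [0,0,0],"spin": -0.23}
    - {"slide": [0,0,0],"spin": -0.23}
    - {"slide": [0,0,0],"spin": -0.23}
    - {"slide": [0,0,0],"spin": -0.23}
    - {"slide": [0,0,0],"spin": -0.23}
    - {"slide": [0,0,0],"spin": -0.23}
  hand: 0

```text
t: 1.1
eef_pos: [184.0, -597.1, 214.3]
tcp_rot: [3.142, -0.001, 1.75]
ft_force: [0.1, 0.4, 0.7]
opening: 0.996
grip_force: 0.0
```

```bash
cat >> h.py <<'E'
C=np.array([575.2,-10.4]);YAW=0.1705
e=np.array([np.cos(YAW),np.sin(YAW)]);f=np.array([-e[1],e[0]])
def st(P): return np.array([(P[:2]-C)@e,(P[:2]-C)@f])
def plan(sx,sy,z):
    from scipy.spatial.transform import Rotation as Ro
    s=state();R=Ro.from_euler("xyz",s["tcp_rot"]).as_matrix()
    d=np.r_[C+sx*e+sy*f,z]-s["eef_pos"]
    print("now st",st(s["eef_pos"]).round(1),"z",s["eef_pos"][2].round(1),"yaw-err deg",np.degrees(s["tcp_rot"][2]-YAW-np.pi/2).round(2),"F",(s["ft_force"]).round(1),"t",s["t"])
    print("tool shift /400:",(R.T@d/400).round(3), "q",s["joints"].round(2))
E
python3 -c "
from h import *
plan(-16,150,150)"
```

```text
now st [-485.1 -511.9] z 214.3 yaw-err deg 0.49 F [0.1 0.4 0.7] t 1.1
tool shift /400: [1.644 1.187 0.162] q [-1.38  0.49  1.56  0.    1.09 -1.56]
```

>>> carry_out:
  moves:
    - {"slide": [0.08,0.058,0],"spin": 0.016}
    - {"slide": [0.08,0.058,0],"spin": 0}
    - {"slide": [0.08,0.058,0],"spin": 0}
    - {"slide": [0.08,0.058,0],"spin": 0}
    - {"slide": [0.08,0.058,0],"spin": 0}
    - {"slide": [0.08,0.058,0],"spin": 0}
    - {"slide": [0.08,0.058,0],"spin": 0}
    - {"slide": [0.08,0.058,0],"spin": 0}
    - {"slide": [0.08,0.058,0],"spin": 0}
    - {"slide": [0.08,0.058,0],"spin": 0}
    - {"slide": [0.08,0.058,0],"spin": 0}
    - {"slide": [0.08,0.058,0],"spin": 0}

```text
t: 2.1
eef_pos: [395.7, -170.8, 214.7]
tcp_rot: [3.142, 0.0, 1.735]
ft_force: [0.7, -0.7, 0.9]
opening: 1.001
grip_force: 0.0
```

```bash
python3 -c "
from h import *
plan(-16,150,150)"
```

```text
now st [-204.1 -127.7] z 214.7 yaw-err deg -0.34 F [ 0.7 -0.7  0.9] t 2.1
tool shift /400: [0.697 0.466 0.162] q [-0.56  0.22  2.01 -0.    0.92 -0.73]
```

>>> carry_out:
  moves:
    - {"slide": [0.078,0.052,0.01],"spin": 0}
    - {"slide": [0.078,0.052,0.01],"spin": 0}
    - {"slide": [0.078,0.052,0.01],"spin": 0}
    - {"slide": [0.078,0.052,0.01],"spin": 0}
    - {"slide": [0.078,0.052,0.01],"spin": 0}
    - {"slide": [0.078,0.052,0.02],"spin": 0}
    - {"slide": [0.078,0.052,0.02],"spin": 0}
    - {"slide": [0.078,0.052,0.03],"spin": 0}
    - {"slide": [0.073,0.05,0.03],"spin": 0}
    - {"slide": [0,0,0],"spin": 0}
    - {"slide": [0,0,0],"spin": 0}

```text
t: 3.02
eef_pos: [533.2, 134.2, 153.5]
tcp_rot: [-3.139, 0.0, 1.738]
ft_force: [0.7, -0.7, 0.6]
opening: 0.999
grip_force: 0.0
```

```bash
python3 -c "
from h import *
plan(-16,150,46)
snap('wrist','w1.png')"
```

```text
now st [-16.9 149.6] z 153.5 yaw-err deg -0.17 F [ 0.7 -0.7  0.6] t 3.0167
tool shift /400: [0.001 0.003 0.269] q [ 0.13  0.46  1.81 -0.    0.87 -0.04]
```

View pics/w1.png

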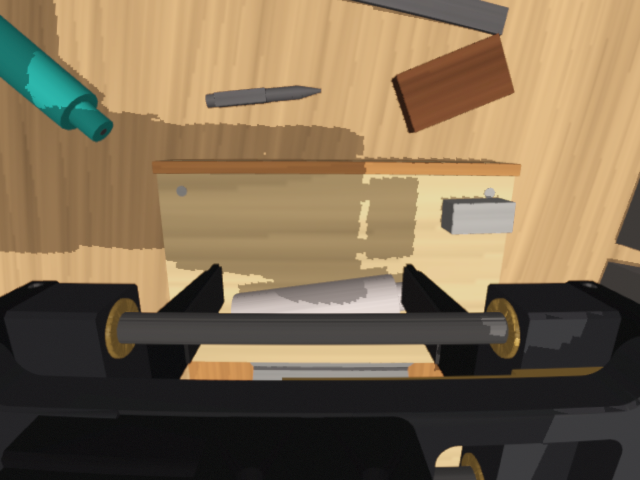

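The wrist view shows the deck clear where the fingers will come down. The blank lies at about (320,295) below them, and the gauge block at (478,215) is off to the side. Lowering now.

>>> carry_out:
  moves:
    - {"slide": [0,0,0.05],"spin": 0.006}
    - {"slide": [0,0,0.06],"spin": 0}
    - {"slide": [0,0,0.06],"spin": 0}
    - {"slide": [0,0,0.05],"spin": 0}
    - {"slide": [0,0,0.03],"spin": 0}
    - {"slide": [0,0,0.019],"spin": 0}
    - {"slide": [0,0,0],"spin": 0}
    - {"slide": [0,0,0],"spin": 0}

```text
t: 3.73
eef_pos: [533.7, 132.2, 47.6]
tcp_rot: [3.141, 0.0, 1.731]
ft_force: [-0.7, -0.2, -0.0]
opening: 1.0
grip_force: 0.0
```

>>> carry_out:
  moves:
    - {"slide": [-0.01,0,0],"spin": 0}
    - {"slide": [-0.01,0,0],"spin": 0}
    - {"slide": [-0.01,0,0],"spin": 0}
    - {"slide": [-0.01,0,0],"spin": 0}
    - {"slide": [-0.01,0,0],"spin": 0}
    - {"slide": [-0.01,0,0],"spin": 0}
    - {"slide": [-0.01,0,0],"spin": 0}
    - {"slide": [-0.01,0,0],"spin": 0}
    - {"slide": [-0.01,0,0],"spin": 0}
    - {"slide": [-0.01,0,0],"spin": 0}
    - {"slide": [-0.01,0,0],"spin": 0}
    - {"slide": [-0.01,0,0],"spin": 0}

```text
t: 4.73
eef_pos: [541.3, 85.1, 47.0]
tcp_rot: [-3.142, 0.0, 1.732]
ft_force: [0.2, -0.5, -0.5]
opening: 0.997
grip_force: 0.2
```

```bash
python3 -c "
from h import *
plan(-16,46,46)
c=snap('wrist','w2.png');s=snap('side','s2.png')
a=cv2.resize(c['color'],(400,300));b=cv2.resize(s['color'][180:330,200:400],(400,300))
cv2.imwrite('pics/m2.png',np.hstack([a,b])[:,:,::-1])"
```

```text
now st [-17.2  99.9] z 47.0 yaw-err deg -0.51 F [ 0.2 -0.5 -0.5] t 4.7333
tool shift /400: [-0.135  0.004  0.002] q [ 0.04  0.61  1.9  -0.    0.63 -0.13]
```

View pics/m2.png

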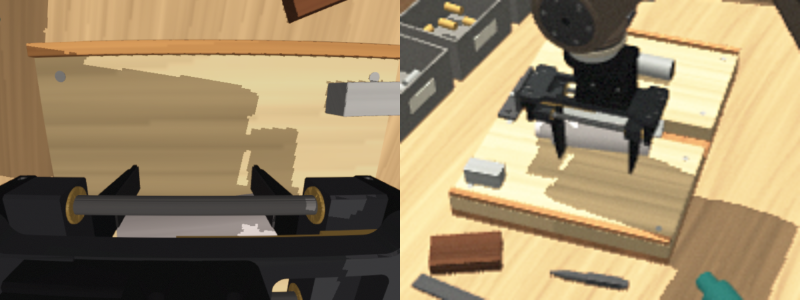

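The fingers are behind the bar. In the wrist half it shows at (195,225), nearly square to them. I'll keep the push slow.

>>> carry_out:
  moves:
    - {"slide": [-0.01,0,0],"spin": 0.01}
    - {"slide": [-0.01,0,0],"spin": 0}
    - {"slide": [-0.01,0,0],"spin": 0}
    - {"slide": [-0.01,0,0],"spin": 0}
    - {"slide": [-0.01,0,0],"spin": 0}
    - {"slide": [-0.01,0,0],"spin": 0}
    - {"slide": [-0.01,0,0],"spin": 0}
    - {"slide": [-0.01,0,0],"spin": 0}
    - {"slide": [-0.01,0,0],"spin": 0}

```text
t: 5.58
eef_pos: [546.9, 49.5, 47.0]
tcp_rot: [-3.142, 0.0, 1.727]
ft_force: [0.3, 0.3, 0.9]
opening: 1.0
grip_force: 0.2
```

```bash
python3 -c "
from h import *
plan(-16,46,46)
c=snap('top','t3.png');s=snap('side','s3.png')
a=cv2.resize(c['color'][130:280,230:430],(400,300),interpolation=2);b=cv2.resize(s['color'][180:330,200:400],(400,300),interpolation=2)
cv2.imwrite('pics/m3.png',np.hstack([a,b])[:,:,::-1])"
```

```text
now st [-17.7  63.8] z 47.0 yaw-err deg -0.81 F [0.3 0.3 0.9] t 5.5833
tool shift /400: [-0.045  0.005  0.002] q [-0.03  0.61  1.9  -0.    0.63 -0.19]
```

View pics/m3.png

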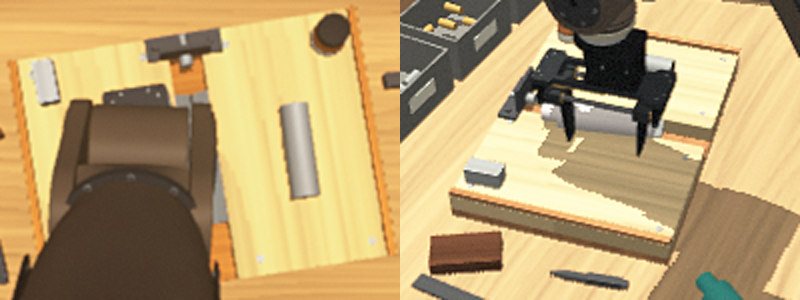

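The bar is still in contact with both fingers on the deck: side half, bar at (600,118), tail near (660,130). The stub hasn't moved. I'll push it over the lip.

>>> carry_out:
  moves:
    - {"slide": [-0.008,0,0],"spin": -0.009}
    - {"slide": [-0.008,0,0],"spin": -0.009}
    - {"slide": [-0.008,0,0],"spin": -0.009}
    - {"slide": [-0.008,0,0],"spin": 0}
    - {"slide": [-0.008,0,0],"spin": 0}
    - {"slide": [-0.006,0,0],"spin": 0}
    - {"slide": [0,0,0],"spin": 0}
    - {"slide": [0,0,0],"spin": 0}
    - {"slide": [0,0,0],"spin": 0}

```text
t: 6.43
eef_pos: [549.9, 31.8, 47.0]
tcp_rot: [-3.142, 0.0, 1.741]
ft_force: [1.7, 0.2, -0.6]
opening: 1.001
grip_force: 0.0
```

```bash
python3 -c "
from h import *
plan(-150,46,46)
c=snap('wrist','w4.png');s=snap('side','s4.png')
a=cv2.resize(c['color'],(400,300));b=cv2.resize(s['color'][180:330,200:400],(400,300),interpolation=2)
cv2.imwrite('pics/m4.png',np.hstack([a,b])[:,:,::-1])"
```

```text
now st [-17.8  45.9] z 47.0 yaw-err deg -0.0 F [ 1.7  0.2 -0.6] t 6.4333
tool shift /400: [ 0.    -0.331  0.002] q [-0.06  0.62  1.89 -0.    0.63 -0.23]
```

View pics/m4.png

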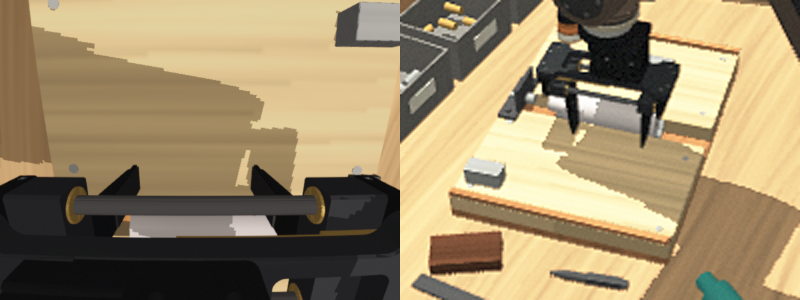

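>>> carry_out:
  moves:
    - {"slide": [0.03,0,0],"spin": 0}
    - {"slide": [0.05,0,0],"spin": 0}
    - {"slide": [0.02,0,-0.06],"spin": 0}
    - {"slide": [0,0,-0.09],"spin": 0}
    - {"slide": [0,-0.02,-0.09],"spin": 0}
    - {"slide": [0,-0.09,0],"spin": 0}
    - {"slide": [-0.02,-0.09,0],"spin": 0}
    - {"slide": [-0.04,-0.09,0],"spin": 0}
    - {"slide": [-0.06,-0.07,0],"spin": 0}
    - {"slide": [-0.06,-0.03,0],"spin": 0}
    - {"slide": [-0.035,0,0],"spin": 0}
    - {"slide": [0,0,0],"spin": 0}
  hand: 1

```text
t: 7.53
eef_pos: [404.1, -41.3, 143.4]
tcp_rot: [3.141, 0.001, 1.739]
ft_force: [-0.1, 0.5, 0.8]
opening: 0.214
grip_force: 0.0
```

```bash
python3 -c "
from h import *
plan(-115,0,52)
c=snap('top','t5.png');s=snap('side','s5.png')
a=cv2.resize(c['color'][130:280,230:430],(400,300),interpolation=2);b=cv2.resize(s['color'][180:330,200:400],(400,300),interpolation=2)
cv2.imwrite('pics/m5.png',np.hstack([a,b])[:,:,::-1])"
```

```text
now st [-173.9   -1.4] z 143.4 yaw-err deg -0.12 F [-0.1  0.5  0.8] t 7.5333
tool shift /400: [0.004 0.147 0.229] q [-0.26  0.29  2.15 -0.    0.69 -0.43]
```

View pics/m5.png

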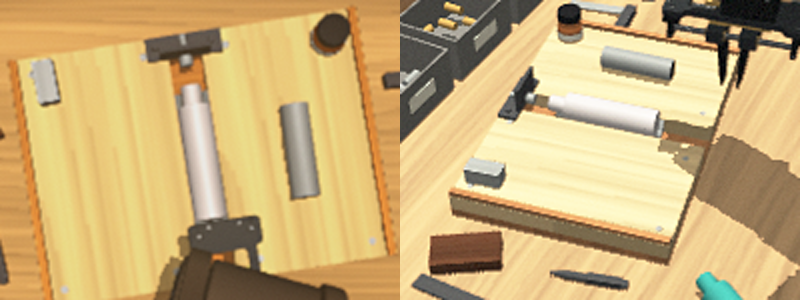

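The bar lies in the V: top half, from (191,84) to about (210,218), aligned with the groove. Its journal is still short of the stop screw at (187,66). I'll measure the gap.

```bash
python3 -c "
from h import *
c=load('t5.png')
for p in ((191,84),(181,102),(202,100),(196,218),(224,215)): print(st(onz(c,230+p[0]/2,130+p[1]/2,43.3 if p[1]<90 else 44)))
"
```

```text
[88.0879381  -2.86543604]
[68.62358623 12.43530282]
[ 66.90985116 -12.60712072]
[-70.54884812  17.47844982]
[-72.44964808 -15.79845277]
```

>>> carry_out:
  moves:
    - {"slide": [0,0.03,0.02],"spin": 0}
    - {"slide": [0.004,0.05,0.04],"spin": 0}
    - {"slide": [0,0.05,0.05],"spin": -0.004}
    - {"slide": [0,0.017,0.05],"spin": 0}
    - {"slide": [0,0,0.04],"spin": 0}
    - {"slide": [0,0,0.02],"spin": 0}
    - {"slide": [0,0,0.011],"spin": 0}
    - {"slide": [0,0,0],"spin": 0}
    - {"slide": [0,0,0],"spin": 0}
  hand: 1

```text
t: 8.38
eef_pos: [461.7, -28.1, 51.1]
tcp_rot: [3.141, 0.0, 1.744]
ft_force: [-0.1, 0.8, 0.6]
opening: 0.003
grip_force: 0.0
```

```bash
python3 -c "
from h import *
plan(-70,0,51); print(state()['opening'])"
```

```text
now st [-114.9    1.8] z 51.1 yaw-err deg 0.14 F [-0.1  0.8  0.6] t 8.3833
tool shift /400: [-0.005  0.112  0.   ] q [-0.2   0.53  2.11 -0.    0.51 -0.38]
0.0033513855708798158
```

>>> carry_out:
  moves:
    - {"slide": [-0.004,0.01,0],"spin": 0}
    - {"slide": [0,0.01,0],"spin": 0}
    - {"slide": [0,0.01,0],"spin": 0}
    - {"slide": [0,0.01,0],"spin": 0}
    - {"slide": [0,0.01,0],"spin": 0}
    - {"slide": [0,0.01,0],"spin": 0}
    - {"slide": [0,0.01,0],"spin": 0}
    - {"slide": [0,0.01,0],"spin": 0}
    - {"slide": [0,0.01,0],"spin": 0}
    - {"slide": [0,0.01,0],"spin": 0}
    - {"slide": [0,0.01,0],"spin": 0}

```text
t: 9.3
eef_pos: [505.1, -22.4, 50.5]
tcp_rot: [-3.14, -0.0, 1.743]
ft_force: [-3.4, -1.9, 3.1]
opening: 0.007
grip_force: 1.8
```

```bash
python3 -c "
from h import *
plan(-62,0,51)"
```

```text
now st [-71.1   0.1] z 50.5 yaw-err deg 0.12 F [-3.4 -1.9  3.1] t 9.3
tool shift /400: [-0.     0.023 -0.001] q [-0.17  0.57  2.   -0.    0.57 -0.35]
```

>>> carry_out:
  moves:
    - {"slide": [0,0.004,0],"spin": 0}
    - {"slide": [0,0.004,0],"spin": 0}
    - {"slide": [0,0.004,0],"spin": 0}
    - {"slide": [0,0.004,0],"spin": 0}

```text
t: 9.63
eef_pos: [511.5, -21.3, 50.6]
tcp_rot: [-3.141, -0.0, 1.743]
ft_force: [-3.0, -0.3, 1.4]
opening: 0.004
grip_force: 1.4
```

>>> carry_out:
  moves:
    - {"slide": [0,0.003,0],"spin": 0}

```text
t: 9.72
eef_pos: [512.9, -21.2, 50.6]
tcp_rot: [-3.142, 0.0, 1.743]
ft_force: [-2.6, -1.1, -0.0]
opening: 0.003
grip_force: 1.3
```

>>> carry_out:
  moves:
    - {"slide": [0,0.003,0],"spin": 0}

```text
t: 9.8
eef_pos: [514.0, -20.9, 50.6]
tcp_rot: [-3.142, 0.0, 1.743]
ft_force: [-3.2, -0.2, 0.5]
opening: 0.004
grip_force: 1.3
```

>>> carry_out:
  moves:
    - {"slide": [0,0.003,0],"spin": 0}

```text
t: 9.88
eef_pos: [515.2, -20.7, 50.6]
tcp_rot: [-3.142, 0.0, 1.743]
ft_force: [-2.6, -1.1, 0.5]
opening: 0.0
grip_force: 1.3
```

>>> carry_out:
  moves:
    - {"slide": [0,0.003,0],"spin": 0}

```text
t: 9.97
eef_pos: [516.4, -20.5, 50.6]
tcp_rot: [-3.142, 0.0, 1.743]
ft_force: [-1.8, -0.9, 1.1]
opening: 0.003
grip_force: 1.3
```

>>> carry_out:
  moves:
    - {"slide": [0,0.003,0],"spin": 0}

```text
t: 10.05
eef_pos: [517.6, -20.3, 50.6]
tcp_rot: [3.142, 0.0, 1.743]
ft_force: [-2.6, -0.1, -0.4]
opening: 0.008
grip_force: 1.2
```

>>> carry_out:
  moves:
    - {"slide": [0,0.003,0],"spin": 0}

```text
t: 10.13
eef_pos: [518.7, -20.1, 50.6]
tcp_rot: [-3.142, 0.0, 1.743]
ft_force: [-2.0, -0.7, 0.1]
opening: -0.001
grip_force: 1.2
```

>>> carry_out:
  moves:
    - {"slide": [0,0.003,0],"spin": 0}

```text
t: 10.22
eef_pos: [519.9, -19.9, 50.6]
tcp_rot: [-3.142, 0.0, 1.743]
ft_force: [-2.4, -0.5, 0.4]
opening: 0.006
grip_force: 1.2
```

```bash
python3 -c "
from h import *
plan(-56,0,51)
s=snap('side','s6.png');a=s['color'][205:265,240:340]
cv2.imwrite('pics/m6.png',cv2.resize(a,None,fx=6,fy=6,interpolation=2)[:,:,::-1])"
```

```text
now st [-56.1   0. ] z 50.6 yaw-err deg 0.12 F [-2.4 -0.5  0.4] t 10.2167
tool shift /400: [-0.     0.    -0.001] q [-0.17  0.58  1.97 -0.    0.59 -0.34]
```

View pics/m6.png

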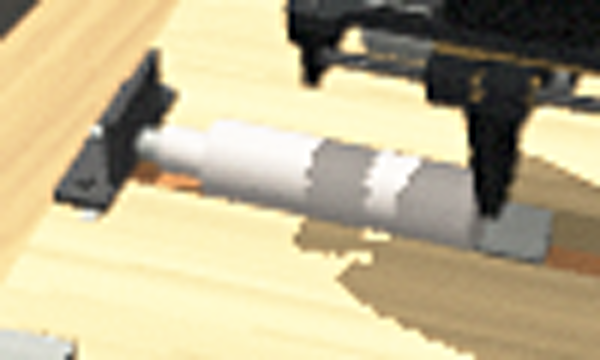

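The journal at (160,145) is nearly at or touching the screw, and the force hasn't risen yet. I'll push on in 1.2 mm steps.

>>> carry_out:
  moves:
    - {"slide": [0,0.003,0],"spin": 0}

```text
t: 10.35
eef_pos: [520.3, -19.7, 50.5]
tcp_rot: [-3.14, -0.0, 1.744]
ft_force: [-10.2, -5.4, 4.2]
opening: 0.004
grip_force: 5.5
```

>>> carry_out:
  moves:
    - {"slide": [0,0.002,0],"spin": 0}

```text
t: 10.43
eef_pos: [520.3, -19.7, 50.5]
tcp_rot: [-3.138, -0.001, 1.744]
ft_force: [-12.0, -6.5, 6.7]
opening: 0.003
grip_force: 6.9
```

>>> carry_out:
  moves:
    - {"slide": [0,0.002,0],"spin": 0}

```text
t: 10.52
eef_pos: [520.3, -19.6, 50.4]
tcp_rot: [-3.136, -0.001, 1.744]
ft_force: [-14.8, -7.9, 8.2]
opening: 0.004
grip_force: 8.8
```

The force has risen to about 17 N with no further motion, so the journal is on the stop. I'll back straight off, then go up.

>>> carry_out:
  moves:
    - {"slide": [0,-0.01,0],"spin": 0}
    - {"slide": [0,-0.03,0],"spin": 0}
    - {"slide": [0,-0.06,0],"spin": 0}
    - {"slide": [0,-0.06,-0.03],"spin": 0}
    - {"slide": [0,-0.05,-0.08],"spin": 0}
    - {"slide": [0,-0.05,-0.08],"spin": 0}
    - {"slide": [0,-0.03,-0.05],"spin": 0}
    - {"slide": [0,0,0],"spin": 0}
    - {"slide": [0,0,0],"spin": 0}

```text
t: 11.27
eef_pos: [409.1, -39.6, 147.7]
tcp_rot: [3.138, 0.002, 1.743]
ft_force: [0.4, -0.3, -0.4]
opening: 0.002
grip_force: 0.0
```

```bash
python3 -c "
from h import *
plan(-56,0,51)
c=snap('top','t7.png');s=snap('side','s7.png')
a=cv2.resize(c['color'][130:280,230:430],(400,300),interpolation=2);b=cv2.resize(s['color'][195:270,230:330],(400,300),interpolation=2)
cv2.imwrite('pics/m7.png',np.hstack([a,b])[:,:,::-1])"
```

```text
now st [-168.6   -0.6] z 147.7 yaw-err deg 0.09 F [ 0.4 -0.3 -0.4] t 11.2667
tool shift /400: [0.002 0.281 0.243] q [-0.26  0.29  2.14  0.    0.71 -0.43]
```

View pics/m7.png

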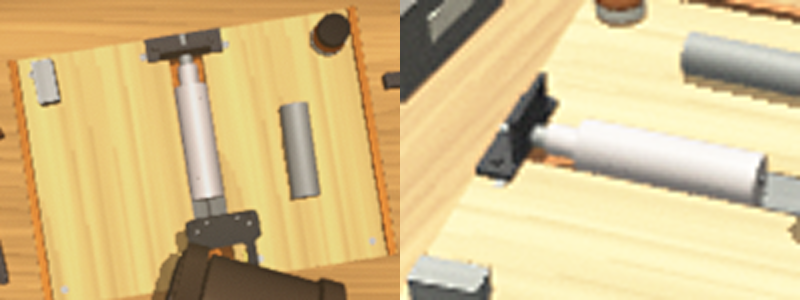

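The journal at (188,65) is butted on the stop screw, and the bar lies along the V. The stub, block and jar haven't moved and the tool is clear, so I'm handing in.

```bash
python3 -c "
from h import *
print(job_done())"
```

```text
the job is handed in; nothing more can be done
None
```

I rolled the blank into the V-block and slid it along until its journal butted against the end stop, then backed the arm clear and handed the job in at about 11 s; the last pictures show it in place with the stub, jar and block unmoved, but no verdict came back.

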